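# Open the plant press and load the specimen bundle

### The arm

A 7-joint arm with a two-finger parallel gripper is mounted at the origin on the work surface. World frame = base frame: x ahead of the robot, y to its left, z up, the work surface at z = 0. Lengths are in m, angles in rad, forces in N, time in s.
With the tool pointing down it reaches from about 0.425 to 0.925 m from the base axis. Payload 6.8 kg.
Tool frame: the origin (TCP) lies at the very end of the fingers, on their centre line; the grasp point (between the pads) lies 19 mm behind it (r.tcp_to_grasp is the distance from the TCP to the grasp point, in m); z points along the fingers, y is the line along which they close (so a half turn about z gives the same grasp; the last joint's range is limited). The gripper opens to 85 mm and grips with 20 to 120 N. Pads are 22 mm wide; open, the fingers measure 114 mm over their backs; the gripper's body (76 mm by 85 mm) begins 54 mm behind the grasp point. The pads swing forward as they close: fully open they stand 13 mm farther back than shut.
Start: joints at [1.007, 0.477, 0.022, 1.555, -0.011, 1.109, -0.083], TCP at [0.297, -0.606, 0.207] pointing down, gripper open.
Joint ranges: [-2.96, 2.96], [-0.34, 2.1], [-1.41, 1.46], [0.24, 2.44], [-1.37, 4.51], [0.17, 1.92], [-2.96, 2.96]. Speed limits (rad/s): [2.39, 2.39, 3.14, 3.14, 3.14, 3.14, 3.14].

### API

Orientations are given as a rotation vector (axis times angle).
In Python, from bench import r gives the robot as it stands.
- The arm moves only by the tool step_arm, never from a script. Its argument "moves" is a list of rows, each a list of 7 numbers: the shift along the tool's x, y, z in mm, then the turn, a rotation vector about the tool's x, y, z in rad, then the finger opening in mm, from 0 to 85.4. A call has 1 to 8 rows; each row is the pose to reach, as a shift and turn from the pose commanded when the call began, along the tool's axes at that moment; what a row does not reach only later rows make up. A row lasts 1/10 s, in which the tool goes at most 50 mm and 8.59 degrees, less where a joint would pass 70% of its speed; a pose out of reach is approached as far as the arm can. A call with a gripper value outside its range is refused whole. The fingers move at their own pace and stop on an object; "grip_force" is the grip in N (left out, the last holds). Time passes only in rows, so rows that repeat a pose let the fingers close. It gives the time, the measured TCP pose, the force, the opening and the grip force at its end, in the units of the state.
- r.get_obs(): the state, without advancing time (a new reading comes with each control period).
- r.grab_frame(name): name is "side" or "top"; returns a dict with "image" (400x640x3 uint8, red, green, blue), "depth" (400x640 float32, m along the optical axis (not along the pixel's ray), 0 where there is no reading), "mtx" (3x3 intrinsics, pixels), "rvec" (rotation vector, rad) and "tvec" (3), from world to camera coordinates, as OpenCV has them. Camera axes: x right, y down, z forward; pixel columns grow to the right and rows downward; lengths in m; the calibration is good to about 2 mm. A picture is of the moment at which its call begins.
- r.hand_in(): hands the job in; it is judged then, once.
The state is a dict: "clock": time; "joints": joint angles; "qvel": joint speeds; "tau": joint torques, N m; "tcp_pos": TCP position; "orientation": TCP orientation; "contact_force": force on the tool from outside, world axes, zero at the start; "moment": the same for the moment, N m; "grip_width": finger opening in m; "gripper_force": force on a finger pad.
Only numpy, scipy, OpenCV 4.12 (cv2) and the standard library are available. Lean on these libraries where they do the work, as an engineer would, in place of code of your own. Each camera call takes 0.05 s, during which the arm holds its last target. There are 200 camera calls.

### The job

Get the screw plant press ready for the next class: crank its handwheel counter-clockwise by the revolving handle until the platen is all the way up and you feel the stop, then back it off a quarter turn so that the screw does not seize while the press stands open. After that, slide the bundle of pressing boards lying in front of the platen squarely in under it along the baseboard, until it is fully home against the wooden batten at the back, and let go of everything; leave the jar, the glass dish and the eraser where they are.

Things in the scene. Friction and masses are not known exactly. Their poses are not given: they have to be found in the camera images.
- press: bench screw press, fixed: plywood baseboard, two steel columns, grey crossbeam, vertical screw. Origin on the bench on the screw's axis, z up; x points from the loading side in to the back batten, y along the crossbeam. Baseboard: x -240 to 125 mm, y +-120 mm, top at z 18 mm. Columns 22 mm thick at x 0, y +-100 mm. Crossbeam 42 mm in x, 230 mm in y, z 136 to 174 mm, its nuts up to 191 mm
- handwheel (a joint): turn of the handwheel, rad: grows counter-clockwise seen from above, while platen, screw and wheel rise together 10 mm a turn. 0 lowest, four turns in all; the top stop (collar against a washer under the crossbeam) is met at 25.13 and gives up to 0.3 rad if forced. Turns stiffly (0.18 N m, 3 to 4 N at the handle), stays where left. Level three-spoke aluminium wheel, 125 mm outer diameter, on top of the screw
- crank_mid (a point): middle of the wheel's revolving handle: upright black plastic sleeve 22 mm in diameter, 60 mm tall, on the wheel's rim 56 mm from the screw axis; the rim's top is 35 mm below this point. The sleeve spins freely on its pin, so the hand need not turn as it goes round. At the top stop it stands on the press's +y side, this point 285 mm above the bench
- platen_mid (a point): centre of the platen's underside: a level grey plate 110 mm (press x) by 164 mm (press y), 16 mm thick, on the lower end of the screw between the columns. It is 84 mm above the baseboard at the top stop, 10 mm lower for each turn below it
- batten (a point): wooden batten across the back end of the baseboard, 200 mm wide (press y), 22 mm high; this point is the middle of the foot of its face towards the platen, at x 106.5 mm in the press's frame
- bundle_mid (a point): centre of the specimen bundle: one loose rigid block of plywood and card boards bolted together, 210 mm (its x) by 150 mm (its y) by 74 mm, 0.6 to 0.9 kg, flat on the baseboard on the loading side, its x roughly along the press's x, its outer end overhanging the baseboard. Home, this point is within 2 mm of the screw axis in the press's x
- jar_mid (a point): bystander: glass specimen jar with steel lid, 58 mm diameter, 85 mm tall; this point is half-way up
- dish_mid (a point): bystander: flat covered glass dish, 90 mm diameter, 20 mm tall; this point is 8 mm above the bench
- eraser: bystander: brown eraser 42 x 20 x 12 mm lying on the bench; origin at the centre of its underside

How it is judged:
On the way, in this order (a step that is already met when the one before it is completed fails the run):
1. the handwheel is cranked up to its top stop (within 0.1 rad) (value of joint handwheel above 25.03 rad), for 0.1 s.
2. the handwheel is backed off a quarter turn from the stop, within 0.45 rad, and is still (value of joint handwheel between 23.11 and 24.03 rad and velocity of joint handwheel between -0.1 and 0.1 rad/s), for 0.3 s.
3. the bundle is home against the back batten (x of bundle_mid in the frame of press above -0.007 m), for 0.2 s.
At the end, for the whole second after the job is handed in: The handwheel stands a quarter turn (1.57 rad, within 0.45) below its top stop; the bundle lies flat and still on the baseboard under the platen, within 7 mm of the back batten, within 18 mm of centred between the columns and within 4 degrees of square (value of joint handwheel between 23.11 and 24.03 rad and x of bundle_mid in the frame of press between -0.007 and 0.01 m and y of bundle_mid in the frame of press between -0.018 and 0.018 m and angle between the x axis of bundle_mid and the x axis of press, either way round below 0.07 rad and angle between bundle_mid's own z axis and vertical below 0.05 rad and z of bundle_mid in the frame of press below 0.06 m and linear speed of bundle below 0.01 m/s); the robot touches nothing.
It fails at once if the jar, the dish or the eraser is moved by more than 30 mm (distance of any of jar_mid, dish_mid, eraser from where it was at the start of the episode above 0.03 m).
It also fails if it takes over 72 s, if anything falls off the work surface, if the arm or the gripper's body presses on something with over 40 N, if the wrist force passes 120 N, or if a joint passes its speed limit or range.

## Working session

There is one attempt and no reset: what is moved stays moved. The work goes in short steps, Python scripts to look and compute and a tool call to move; the robot and the scene stay as the last step left them, time stands still between calls to the robot, and variables do not carry over. Pictures are saved under pics/ and viewed, at most 10 in all, crops included, and the job is handed in when it is done.

Besides the shell and the picture viewer there is one more tool, called after "Call:" as a command line: name --pt "numbers of a row" for each row, then --argument value for the rest. step_arm: Moves the arm, as the interface text tells. Its arguments: {"type":"object","properties":{"moves":{"type":"array","items":{"type":"array","items":{"type":"number"}}},"grip_force":{"type":"number"}},"required":["moves"]}

```bash
mkdir -p pics; ls; cat > h.py <<'E'
import numpy as np,cv2
from bench import r
def cam(n):
    f=r.grab_frame(n); R,_=cv2.Rodrigues(np.array(f['rvec'],float)); f['R']=R; f['t']=np.array(f['tvec'],float).ravel(); f['K']=np.array(f['mtx']); return f
def cloud(f):
    d=f['depth']; v,u=np.mgrid[:400,:640]; K=f['K']
    p=np.stack([(u-K[0,2])/K[0,0]*d,(v-K[1,2])/K[1,1]*d,d],-1)
    w=(p-f['t'])@f['R']; w[d==0]=np.nan; return w
def proj(f,P):
    return cv2.projectPoints(np.array(P,float).reshape(-1,3),np.array(f['rvec'],float),f['t'],f['K'],None)[0].reshape(-1,2)
E
python3 - <<'E'
from h import *
o=r.get_obs(); print(o)
for n in('top','side'):
    f=cam(n); cv2.imwrite(f'pics/{n}0.png',f['image'][...,::-1]); print(n,-f['R'].T@f['t'],f['R'][2]); np.save(f'{n}0.npy',cloud(f)); np.save(f'{n}0i.npy',f['image'])
E
```

```text
pics
{'clock': 0.0, 'joints': array([ 1.00688365,  0.47780627,  0.0223136 ,  1.55644185, -0.01151157,
        1.10932105, -0.08308497]), 'qvel': array([ 0.00032939,  0.00038605,  0.00022538,  0.0009902 ,  0.00082136,
       -0.00080731,  0.00100002]), 'tau': array([ 2.92944310e-05, -5.96446466e+01,  1.60801046e+00, -2.81198323e+01,
        1.24340269e-02,  9.18953097e-03,  8.47467419e-06]), 'tcp_pos': array([ 0.2968492 , -0.60550886,  0.20612518]), 'orientation': array([-3.05861074e+00, -7.09490227e-01,  8.31256607e-04]), 'contact_force': array([ 0.26722834, -0.07780518,  0.6231143 ]), 'moment': array([-0.01331936, -0.0343961 , -0.02849829]), 'gripper_force': 0.0, 'grip_width': 0.08575496915479458}
top [0.44628928 0.0407089  1.23057521] [ 0.13681701  0.00773058 -0.99056617]
side [ 1.00873196 -0.48992681  0.74132574] [-0.47571786  0.60628468 -0.63726871]
```

View pics/top0.png

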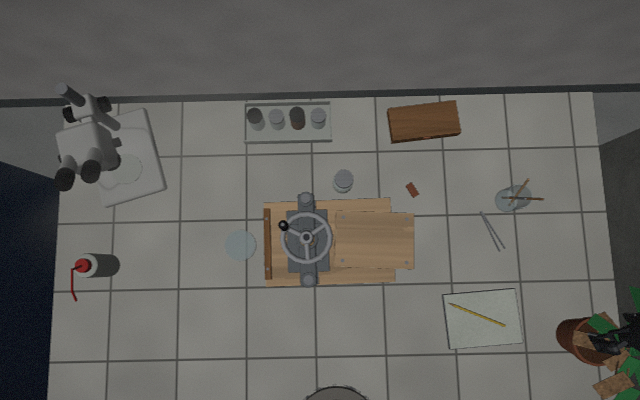

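View pics/side0.png

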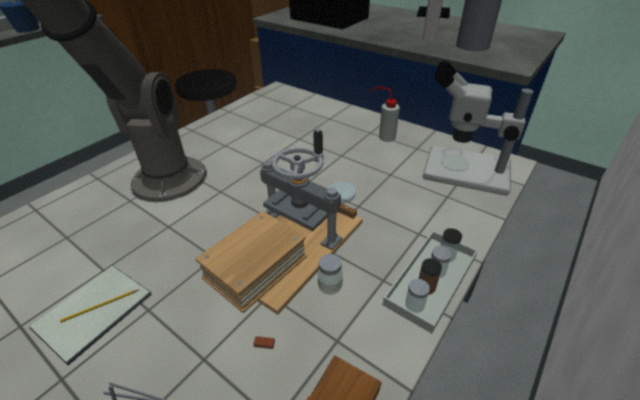

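The top view shows the press with its wheel at (306,238), the handle at (283,226), and the batten on the left (268,243). The bundle is on the right (375,240), the jar at (343,180), the eraser at (412,189) and the dish at (240,245). So press x runs roughly along world +y.

```bash
python3 - <<'E'
from h import *
w=np.load('top0.npy'); im=np.load('top0i.npy')
v,u=np.mgrid[:400,:640]
roi=(u>225)&(u<440)&(v>165)&(v<300)
hsv=cv2.cvtColor(im,cv2.COLOR_RGB2HSV)
def rect(m,name):
    m=m&roi; n,l,s,c=cv2.connectedComponentsWithStats(m.astype(np.uint8)); k=1+np.argmax(s[1:,4]); m=l==k
    P=w[m]; q=cv2.minAreaRect((P[:,:2]*1000).astype(np.float32)); print(name,m.sum(),np.nanmedian(P[:,2]),q); return P
z=w[...,2]
wood=(hsv[...,1]>60)
rect(wood&(z>.08)&(z<.105),'bundle')
rect(wood&(z>.01)&(z<.028)&(u<440),'board')
P=w[wood&roi&(z>.01)&(z<.028)]; print(cv2.minAreaRect((P[:,:2]*1000).astype(np.float32)))
P=rect((z>.16)&(z<.2),'beam')
b=w[(u<275)&wood&roi&(z>.03)&(z<.055)]; print('batten',cv2.minAreaRect((b[:,:2]*1000).astype(np.float32)),len(b))
hw=roi&(z>.2); print('wheelz',np.histogram(z[hw],bins=np.arange(.2,.34,.005)))
wh=w[hw&(z<.26)]; print(cv2.minEnclosingCircle((wh[:,:2]*1000).astype(np.float32)))
dk=roi&(im.max(-1)<45)&(z>.22); print('handle',dk.sum(),w[dk].mean(0),z[dk].max(), np.median(w[dk],0))
# jar, eraser,dish
print('jar',np.nanmedian(w[170:192,335:353].reshape(-1,3),0),'eraser',w[189,412],'dish',w[245,240])
E
```

```text
bundle 4320 0.09159626252237843 ((512.54736328125, -112.08529663085938), (207.9597625732422, 150.45054626464844), 86.92933654785156)
board 2291 0.01763412884477823 ((514.9027709960938, -65.2308349609375), (238.84365844726562, 215.9589080810547), 0.8892794251441956)
((534.125, -33.10667419433594), (278.3278503417969, 446.4503173828125), 1.1058350801467896)
beam 391 0.17545982590078946 ((423.839599609375, 64.08654022216797), (59.48646545410156, 42.02589416503906), 2.383183240890503)
batten ((510.83660888671875, 180.39747619628906), (198.99874877929688, 18.341886520385742), 1.0081136226654053) 474
wheelz (array([  0,   0,   0,   1,   0,  22, 447, 593,  67,  25,   7,   1,   4,
         3,   1,   2,   3,   3,   8,  40,  26,   0,   0,   0,   0,   0,
         0,   0]), array([0.2  , 0.205, 0.21 , 0.215, 0.22 , 0.225, 0.23 , 0.235, 0.24 ,
       0.245, 0.25 , 0.255, 0.26 , 0.265, 0.27 , 0.275, 0.28 , 0.285,
       0.29 , 0.295, 0.3  , 0.305, 0.31 , 0.315, 0.32 , 0.325, 0.33 ,
       0.335, 0.34 ]))
((512.9370727539062, 65.68694305419922), 62.2569580078125)
handle 61 [0.533774   0.11195714 0.29219445] 0.30396488200746946 [0.53331863 0.11257766 0.29837231]
jar [ 0.67522103 -0.03572548  0.08267735] eraser [ 0.65958421 -0.23741735  0.01348013] dish [0.50800043 0.26032087 0.01898522]
```

```bash
cat >> h.py <<'E'
from scipy.spatial.transform import Rotation as Ro
O=np.array([.5129,.0652]); A=np.deg2rad(91.0)   # press origin, heading
PX=np.array([np.cos(A),np.sin(A)]); PY=np.array([-np.sin(A),np.cos(A)])
def goal_R(): # tool down, tool y along -press y
    y=-np.r_[PY,0]; z=np.array([0,0,-1.]); return np.c_[np.cross(y,z),y,z]
def rel(p,R=None):
    o=r.get_obs(); T=Ro.from_rotvec(o['orientation']).as_matrix()
    s=T.T@(np.array(p)-o['tcp_pos'])*1000
    t=Ro.from_matrix(T.T@R).as_rotvec() if R is not None else np.zeros(3)
    return np.round(s,1),np.round(t,3)
E
python3 - <<'E'
from h import *
w=np.load('top0.npy'); im=np.load('top0i.npy'); z=w[...,2]
v,u=np.mgrid[:400,:640]; m=(z>.294)&(u>270)&(u<300)&(v<240)&(v>210)
P=w[m]; c,R=cv2.minEnclosingCircle((P[:,:2]*1000).astype(np.float32)); print(m.sum(),c,R,P.mean(0),P[:,:2].min(0),P[:,:2].max(0))
d=np.array(c)/1000-O; print(np.hypot(*d),np.degrees(np.arctan2(d@PY,d@PX)))
s=np.load('side0.npy');si=np.load('side0i.npy'); m=(si.max(-1)<50);m[:120]=0;m[160:]=0;m[:,:310]=0;m[:,328:]=0
ww=s[m]; ww=ww[(ww[:,2]>.24)]; print(len(ww),ww.mean(0),ww.min(0),ww.max(0))
g=goal_R(); o=r.get_obs(); T=Ro.from_rotvec(o['orientation']).as_matrix(); print(T.round(3)); print(g.round(3))
h=np.array([c[0]/1000,c[1]/1000])
print(rel([.297,-.606,.36],g),rel([*h,.345],g))
E
```

```text
66 (537.7376708984375, 115.15137481689453) 9.663304328918457 [0.53741437 0.11502005 0.29972764] [0.52899839 0.10607547] [0.5466271  0.12383353]
0.05578574855424074 -27.438263876128616
151 [0.54318498 0.10924618 0.27601586] [0.53357178 0.10335002 0.24492414] [0.54975443 0.11813    0.30225206]
[[ 0.898  0.44  -0.001]
 [ 0.44  -0.898  0.001]
 [-0.    -0.002 -1.   ]]
[[-0.017  1.     0.   ]
 [ 1.     0.017  0.   ]
 [ 0.    -0.    -1.   ]]
(array([  -0. ,    0.2, -153.8]), array([-2.000e-03, -1.000e-03, -1.132e+00])) (array([ 533.5, -541.4, -138. ]), array([-2.000e-03, -1.000e-03, -1.132e+00]))
```

Call:
step_arm --pt "10 -10 -30 0 0 -0.07 85" --pt "35 -35 -60 0 0 -0.14 85" --pt "65 -65 -90 0 0 -0.21 85" --pt "98 -98 -115 0 0 -0.28 85" --pt "130 -130 -135 0 0 -0.35 85" --pt "163 -163 -138 0 0 -0.42 85" --pt "196 -196 -138 0 0 -0.49 85" --pt "229 -229 -138 0 0 -0.57 85"

```text
clock: 0.9
tcp_pos: [0.4022, -0.2976, 0.3453]
orientation: [2.734, 1.546, 0.0]
contact_force: [1.0, 1.1, 0.1]
grip_width: 0.0849
gripper_force: 0.0
```

```bash
python3 -c "
from h import *
print(rel([.5377,.1152,.345],goal_R()))"
```

```text
(array([ 4.235e+02, -9.680e+01,  1.000e-01]), array([ 0.   ,  0.   , -0.559]))
```

Call:
step_arm --pt "45 -10 0 0 0 -0.07 85" --pt "90 -20 0 0 0 -0.14 85" --pt "136 -31 0 0 0 -0.21 85" --pt "182 -42 0 0 0 -0.28 85" --pt "228 -52 0 0 0 -0.36 85" --pt "274 -63 0 0 0 -0.43 85" --pt "320 -73 0 0 0 -0.5 85" --pt "365 -83 0 0 0 -0.559 85"

```text
clock: 1.7
tcp_pos: [0.5203, 0.0573, 0.3449]
orientation: [2.203, 2.24, -0.0]
contact_force: [0.5, 0.4, -0.2]
grip_width: 0.0849
gripper_force: 0.0
```

```bash
python3 -c "
from h import *
print(rel([.5377,.1152,.345],goal_R()))"
```

```text
(array([57.6, 18.4, -0.1]), array([-0.   ,  0.   , -0.001]))
```

Call:
step_arm --pt "30 9 0 0 0 0 85" --pt "57 18 0 0 0 0 85" --pt "57.5 18.5 0 0 0 0 85" --pt "57.5 18.5 30 0 0 0 85" --pt "57.5 18.5 60 0 0 0 85" --pt "57.5 18.5 88 0 0 0 85" --pt "57.5 18.5 88 0 0 0 85"

```text
clock: 2.4
tcp_pos: [0.5352, 0.1111, 0.2532]
orientation: [-2.204, -2.233, 0.011]
contact_force: [-0.3, -0.9, 0.0]
grip_width: 0.0849
gripper_force: 0.0
```

Call:
step_arm --pt "0 0 0 0 0 0 40" --pt "0 0 0 0 0 0 15" --pt "0 0 0 0 0 0 10" --pt "0 0 0 0 0 0 10" --pt "0 0 0 0 0 0 10" --pt "0 0 0 0 0 0 10" --grip_force 40

```text
clock: 3.0
tcp_pos: [0.5383, 0.1133, 0.2582]
orientation: [2.205, 2.236, 0.002]
contact_force: [-1.5, 0.0, 6.2]
grip_width: 0.0205
gripper_force: 39.0
```

```bash
python3 - <<'E'
from h import *
o=r.get_obs(); print(o['tcp_pos'],o['contact_force'])
f=cam('top'); cv2.imwrite('pics/t1.png',cv2.resize(f['image'][150:320,200:460,::-1],None,fx=3,fy=3))
g=o['tcp_pos'];T=Ro.from_rotvec(o['orientation']).as_matrix()
a0=-27.4
for k in range(1,33):
    a=np.deg2rad(a0+15*k);b=np.deg2rad(a0)
    d=56*((np.cos(a)-np.cos(b))*PX+(np.sin(a)-np.sin(b))*PY); print(k,a0+15*k,(T.T@np.r_[d,15*k/36]).round(1))
E
```

```text
[0.53833359 0.11328084 0.25821858] [-1.53274423e+00  4.70954801e-03  6.19724655e+00]
1 -12.399999999999999 [  4.9 -13.8  -0.4]
2 2.6000000000000014 [  6.1 -28.3  -0.9]
3 17.6 [  3.5 -42.7  -1.3]
4 32.6 [ -2.7 -55.9  -1.7]
5 47.6 [-12.2 -67.1  -2.2]
6 62.6 [-24.2 -75.4  -2.6]
7 77.6 [-38.  -80.3  -3. ]
8 92.6 [-52.6 -81.5  -3.4]
9 107.6 [-66.9 -78.9  -3.9]
10 122.6 [-80.2 -72.7  -4.3]
11 137.6 [-91.3 -63.2  -4.7]
12 152.6 [-99.6 -51.2  -5.1]
13 167.6 [-104.5  -37.4   -5.5]
14 182.6 [-105.7  -22.8   -5.9]
15 197.6 [-103.1   -8.5   -6.3]
16 212.6 [-96.9   4.8  -6.7]
17 227.6 [-87.4  15.9  -7.1]
18 242.6 [-75.4  24.2  -7.5]
19 257.6 [-61.6  29.2  -7.9]
20 272.6 [-47.1  30.4  -8.3]
21 287.6 [-32.7  27.7  -8.7]
22 302.6 [-19.5  21.5  -9.1]
23 317.6 [-8.3 12.  -9.6]
24 332.6 [ -0.   0. -10.]
25 347.6 [  4.9 -13.7 -10.4]
26 362.6 [  6.1 -28.3 -10.9]
27 377.6 [  3.5 -42.7 -11.3]
28 392.6 [ -2.7 -55.9 -11.7]
29 407.6 [-12.2 -67.1 -12.2]
30 422.6 [-24.2 -75.4 -12.6]
31 437.6 [-38.  -80.3 -13. ]
32 452.6 [-52.6 -81.5 -13.4]
```

Call:
step_arm --pt "4.9 -13.8 -0.4 0 0 0 10" --pt "6.1 -28.3 -0.9 0 0 0 10" --pt "3.5 -42.7 -1.3 0 0 0 10" --pt "-2.7 -55.9 -1.7 0 0 0 10" --pt "-12.2 -67.1 -2.2 0 0 0 10" --pt "-24.2 -75.4 -2.6 0 0 0 10" --pt "-38 -80.3 -3 0 0 0 10" --pt "-52.6 -81.5 -3.4 0 0 0 10"

```text
clock: 3.85
tcp_pos: [0.4569, 0.0615, 0.2615]
orientation: [-2.203, -2.239, -0.004]
contact_force: [0.4, 6.0, 3.1]
grip_width: 0.0204
gripper_force: 40.1
```

```bash
python3 - <<'E'
from h import *
f=cam('top'); cv2.imwrite('pics/t2.png',cv2.resize(f['image'][150:320,200:460,::-1],None,fx=2,fy=2))
f=cam('side'); cv2.imwrite('pics/s2.png',cv2.resize(f['image'][80:340,180:420,::-1],None,fx=2,fy=2))
o=r.get_obs();T=Ro.from_rotvec(o['orientation']).as_matrix(); d=o['tcp_pos'][:2]-O; print(o['tcp_pos'],o['contact_force'],np.hypot(*d),np.degrees(np.arctan2(d@PY,d@PX)))
E
```

```text
[0.45715314 0.05858016 0.2615706 ] [-3.80318598 -1.02181394  8.15055219] 0.05613853107751537 95.77206216122309
```

View pics/s2.png

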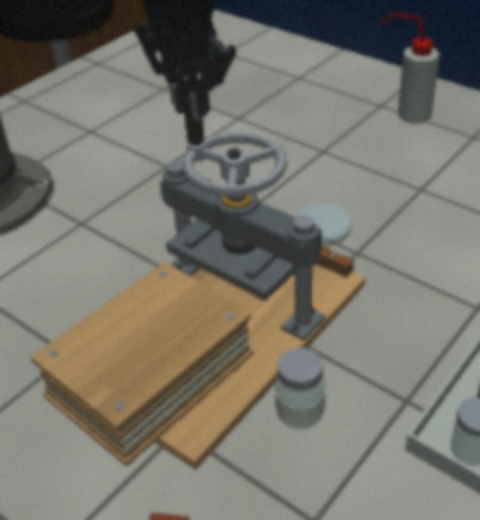

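The crop shows the sleeve at (195,140) gripped and carried round to the robot side. I'll keep cranking.

Call:
step_arm --pt "-14.3 2.6 -0.5 0 0 0 10" --pt "-27.6 8.8 -0.9 0 0 0 10" --pt "-38.7 18.3 -1.3 0 0 0 10" --pt "-47 30.3 -1.7 0 0 0 10" --pt "-51.9 44.1 -2.1 0 0 0 10" --pt "-53.1 58.7 -2.5 0 0 0 10" --pt "-50.5 73 -2.9 0 0 0 10" --pt "-44.3 86.3 -3.3 0 0 0 10"

```text
clock: 4.75
tcp_pos: [0.5439, 0.0165, 0.2648]
orientation: [-2.206, -2.236, 0.002]
contact_force: [-8.3, 1.8, 10.7]
grip_width: 0.0202
gripper_force: 40.9
```

Call:
step_arm --pt "9.5 11.1 -0.4 0 0 0 10" --pt "21.5 19.4 -0.8 0 0 0 10" --pt "35.3 24.4 -1.2 0 0 0 10" --pt "49.8 25.6 -1.6 0 0 0 10" --pt "64.2 22.9 -2 0 0 0 10" --pt "77.4 16.7 -2.4 0 0 0 10" --pt "88.6 7.2 -2.9 0 0 0 10" --pt "96.9 -4.8 -3.3 0 0 0 10"

```text
clock: 5.55
tcp_pos: [0.5398, 0.1127, 0.2682]
orientation: [2.205, 2.233, 0.004]
contact_force: [2.7, -5.3, 4.9]
grip_width: 0.0203
gripper_force: 40.4
```

```bash
python3 - <<'E'
from h import *
o=r.get_obs(); d=o['tcp_pos'][:2]-O; print(o['tcp_pos'],o['contact_force'],np.hypot(*d),np.degrees(np.arctan2(d@PY,d@PX)))
E
```

```text
[0.53975212 0.11265527 0.26819463] [ 2.74947363 -5.26713411  4.90877515] 0.05452558475058066 -30.502943497244033
```

Call:
step_arm --pt "4.9 -13.8 -0.4 0 0 0 10" --pt "6.1 -28.3 -0.9 0 0 0 10" --pt "3.5 -42.7 -1.3 0 0 0 10" --pt "-2.7 -55.9 -1.7 0 0 0 10" --pt "-12.2 -67.1 -2.2 0 0 0 10" --pt "-24.2 -75.4 -2.6 0 0 0 10" --pt "-31 -78.3 -2.8 0 0 0 10" --pt "-38 -80.3 -3 0 0 0 10"

```text
clock: 6.35
tcp_pos: [0.4583, 0.0757, 0.2711]
orientation: [-2.204, -2.238, -0.004]
contact_force: [-2.5, 5.4, 6.1]
grip_width: 0.0206
gripper_force: 40.5
```

```bash
python3 - <<'E'
from h import *
o=r.get_obs(); d=o['tcp_pos'][:2]-O; print(o['tcp_pos'],o['contact_force'],np.hypot(*d),np.degrees(np.arctan2(d@PY,d@PX)))
T=Ro.from_rotvec(o['orientation']).as_matrix();b=np.deg2rad(77.6)
for q in range(80,110,3):
    a=np.deg2rad(q); d=56*((np.cos(a)-np.cos(b))*PX+(np.sin(a)-np.sin(b))*PY); print(q,(T.T@np.r_[d,0]).round(1))
E
```

```text
[0.45830423 0.07565084 0.27108541] [-2.45179933  5.4205762   6.08308282] 0.05558703013106565 78.16340381113689
80 [-2.3 -0.5 -0. ]
83 [-5.2 -0.9 -0. ]
86 [-8.1 -1.2 -0. ]
89 [-11.1  -1.3  -0. ]
92 [-14.   -1.2  -0. ]
95 [-16.9  -1.1  -0. ]
98 [-19.8  -0.7  -0. ]
101 [-22.7  -0.2  -0. ]
104 [-25.6   0.4  -0. ]
107 [-28.4   1.2  -0.1]
```

Call:
step_arm --pt "-2.3 -0.5 0 0 0 0 10" --pt "-5.2 -0.9 -0.1 0 0 0 10" --pt "-8.1 -1.2 -0.2 0 0 0 10" --pt "-11.1 -1.3 -0.3 0 0 0 10" --pt "-12.5 -1.3 -0.3 0 0 0 10" --pt "-12.5 -1.3 -0.3 0 0 0 10"

```text
clock: 6.95
tcp_pos: [0.457, 0.0629, 0.2714]
orientation: [-2.204, -2.237, -0.001]
contact_force: [-4.1, 3.9, 9.1]
grip_width: 0.0205
gripper_force: 40.9
```

Call:
step_arm --pt "-1 0 0 0 0 0 10" --pt "-2 0.1 0 0 0 0 10" --pt "-2 0.1 0 0 0 0 10"

```text
clock: 7.25
tcp_pos: [0.457, 0.0614, 0.2714]
orientation: [-2.203, -2.238, -0.002]
contact_force: [-5.2, 4.3, 9.6]
grip_width: 0.0206
gripper_force: 40.9
```

Call:
step_arm --pt "-1.5 0.1 0 0 0 0 10" --pt "-3 0.3 -0.1 0 0 0 10" --pt "-3 0.3 -0.1 0 0 0 10"

```text
clock: 7.55
tcp_pos: [0.4571, 0.0597, 0.2715]
orientation: [-2.201, -2.238, -0.003]
contact_force: [-5.2, 8.2, 8.8]
grip_width: 0.0204
gripper_force: 40.8
```

Call:
step_arm --pt "-1.5 0.2 0 0 0 0 10" --pt "-3 0.5 -0.1 0 0 0 10" --pt "-3 0.5 -0.1 0 0 0 10"

```text
clock: 7.85
tcp_pos: [0.4572, 0.0581, 0.2715]
orientation: [-2.199, -2.238, -0.004]
contact_force: [-5.7, 10.7, 8.9]
grip_width: 0.0203
gripper_force: 40.8
```

```bash
python3 - <<'E'
from h import *
f=cam('top'); cv2.imwrite('pics/t3.png',cv2.resize(f['image'][180:300,240:370,::-1],None,fx=5,fy=5)); np.save('t3.npy',cloud(f))
f=cam('side'); cv2.imwrite('pics/s3.png',cv2.resize(f['image'][110:260,220:380,::-1],None,fx=4,fy=4));w=cloud(f)
o=r.get_obs(); print(o['contact_force'],o['moment'],o['tcp_pos'])
# platen top & wheel height
w0=np.load('side0.npy')
for n,W in(('0',w0),('now',w)):
    P=W[150:260,250:360].reshape(-1,3); P=P[np.hypot(*(P[:,:2]-O).T)<.063]; print(n,np.median(P[(P[:,2]>.225)&(P[:,2]<.265)],0))
E
```

```text
[-6.68849894 11.60032694  8.54649024] [ 2.56744982  1.23906844 -0.00546384] [0.45721596 0.05813431 0.27147785]
0 [0.52441087 0.05951145 0.23617639]
now [0.52660734 0.05280103 0.24945052]
```

View pics/s3.png

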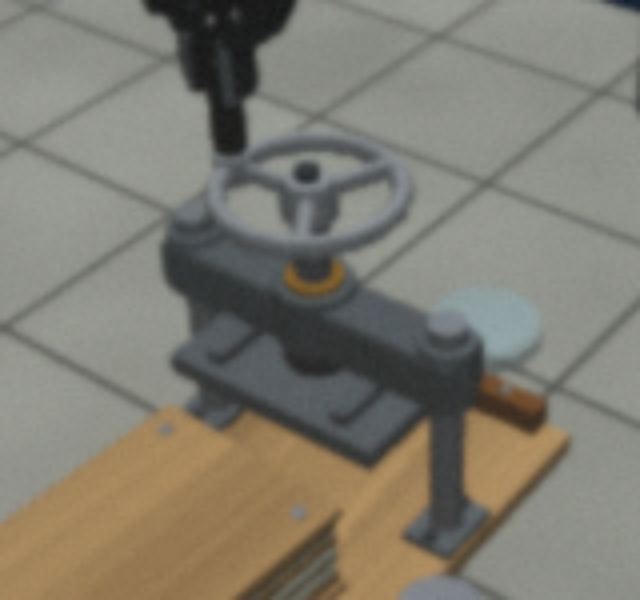

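The wheel rim is now at z 249 mm, which matches the stop, and the tangential force has risen to 11 N. I'll press slightly more to confirm, then back off.

Call:
step_arm --pt "-2 0.4 0 0 0 0 10" --pt "-4 0.8 0 0 0 0 10" --pt "-4 0.8 0 0 0 0 10"

```text
clock: 8.25
tcp_pos: [0.4575, 0.0559, 0.2715]
orientation: [-2.196, -2.238, -0.005]
contact_force: [-8.9, 15.3, 8.6]
grip_width: 0.0202
gripper_force: 40.8
```

```bash
python3 - <<'E'
from h import *
o=r.get_obs();T=Ro.from_rotvec(o['orientation']).as_matrix(); d=o['tcp_pos'][:2]-O; a0=np.degrees(np.arctan2(d@PY,d@PX)); print(a0,np.hypot(*d),o['contact_force'])
for a in [92,84,72,60,48,36,24,12,0]:
    q=np.deg2rad(a); p=O+.056*(np.cos(q)*PX+np.sin(q)*PY); print(a,(T.T@np.r_[p-o['tcp_pos'][:2],-(90-a)/36e3*1]).round(4)*1000)
E
```

```text
98.52454646271345 0.05616249184294749 [-8.92841461 15.29820622  8.61197063]
92 [ 6.4 -0.4 -0. ]
84 [14.2 -0.1  0.3]
72 [25.6  2.3  0.7]
60 [36.3  7.1  1.1]
48 [45.8 14.   1.5]
36 [53.6 22.7  1.8]
24 [59.4 32.9  2.2]
12 [63.  44.   2.5]
0 [64.2 55.7  2.8]
```

Call:
step_arm --pt "9 -0.4 0 0 0 0 10" --pt "17 0 0.3 0 0 0 10" --pt "28 2.5 0.7 0 0 0 10" --pt "39 7 1.1 0 0 0 10" --pt "48.5 14 1.5 0 0 0 10" --pt "56.5 22.7 1.8 0 0 0 10" --pt "62.5 33 2.2 0 0 0 10" --pt "66 44 2.5 0 0 0 10"

```text
clock: 9.05
tcp_pos: [0.5023, 0.1183, 0.2692]
orientation: [-2.203, -2.239, -0.002]
contact_force: [-3.2, 2.0, 9.0]
grip_width: 0.02
gripper_force: 40.7
```

```bash
python3 - <<'E'
from h import *
o=r.get_obs();d=o['tcp_pos'][:2]-O; a0=np.degrees(np.arctan2(d@PY,d@PX)); print(a0,np.hypot(*d),o['contact_force']); print(rel([*(O+.056*PX),o['tcp_pos'][2]]))
E
```

```text
10.316454238150365 0.054177564659858485 [-3.2408151   1.95069997  8.95033441]
(array([2.7, 9.7, 0. ]), array([0., 0., 0.]))
```

Call:
step_arm --pt "1 6 0.2 0 0 0 10" --pt "1 10 0.3 0 0 0 10" --pt "1 10 0.3 0 0 0 10" --pt "1 10 0.3 0 0 0 10" --pt "1 10 0.3 0 0 0 10" --pt "1 10 0.3 0 0 0 10"

```text
clock: 9.65
tcp_pos: [0.5134, 0.1192, 0.269]
orientation: [2.204, 2.238, 0.007]
contact_force: [1.2, 5.2, 4.8]
grip_width: 0.0203
gripper_force: 40.4
```

Call:
step_arm --pt "0 0 0 0 0 0 85" --pt "0 0 0 0 0 0 85" --pt "0 0 0 0 0 0 85" --pt "0 0 -5 0 0 0 85" --pt "0 0 -30 0 0 0 85" --pt "0 0 -60 0 0 0 85" --pt "0 0 -80 0 0 0 85"

```text
clock: 10.35
tcp_pos: [0.5123, 0.1174, 0.35]
orientation: [2.205, 2.236, 0.002]
contact_force: [-0.8, 1.1, 0.5]
grip_width: 0.0851
gripper_force: 0.0
```

```bash
python3 - <<'E'
from h import *
g=goal_R()
f=cam('side'); cv2.imwrite('pics/s4.png',f['image'][...,::-1]); w=cloud(f); im=f['image']
m=(im.max(-1)<55)&(w[...,2]>.25)&(w[...,2]<.32)&(np.hypot(w[...,0]-O[0],w[...,1]-O[1])<.08)
P=w[m]; print(len(P),np.median(P,0),P.max(0))
d=np.median(P,0)[:2]-O; print('angle',np.degrees(np.arctan2(d@PY,d@PX)),np.hypot(*d))
y=lambda px,z,py=0:[*(O+px*PX+py*PY),z]
print(rel(y(-.33,.35),g),rel(y(-.33,.03),g))
E
```

```text
163 [0.51867185 0.11417998 0.28742325] [0.52438201 0.12402238 0.31221796]
angle -7.720792678222632 0.04931888446569832
(array([-3.828e+02, -2.000e-01,  2.600e+00]), array([ 0.006, -0.001, -0.004])) (array([-383.1,   -2.1,  322.6]), array([ 0.006, -0.001, -0.004]))
```

Call:
step_arm --pt "-30 0 0 0 0 0 85" --pt "-78 0 0 0 0 0 85" --pt "-126 0 0 0 0 0 85" --pt "-174 0 0 0 0 0 85" --pt "-222 0 0 0 0 0 85" --pt "-270 0 0 0 0 0 85" --pt "-318 0 40 0 0 0 85" --pt "-362 0 70 0 0 0 85"

```text
clock: 11.2
tcp_pos: [0.5169, -0.2338, 0.2868]
orientation: [2.205, 2.235, 0.001]
contact_force: [-0.0, -0.1, 0.2]
grip_width: 0.0849
gripper_force: 0.0
```

Call:
step_arm --pt "-21 0 40 0 0 0 85" --pt "-21 0 85 0 0 0 85" --pt "-21 0 130 0 0 0 85" --pt "-21 0 175 0 0 0 85" --pt "-21 0 215 0 0 0 85" --pt "-21 0 240 0 0 0 85" --pt "-21 0 240 0 0 0 85"

```text
clock: 11.9
tcp_pos: [0.5141, -0.2518, 0.0433]
orientation: [-2.201, -2.232, 0.004]
contact_force: [-1.0, 0.3, 0.6]
grip_width: 0.0851
gripper_force: 0.0
```

```bash
python3 - <<'E'
from h import *
f=cam('side'); cv2.imwrite('pics/s5.png',f['image'][...,::-1])
y=lambda px,z,py=0:[*(O+px*PX+py*PY),z]
o=r.get_obs(); print(o['contact_force'],o['tcp_pos'],rel(y(-.33,.04),goal_R()),rel(y(-.117,.04),goal_R()))
E
```

```text
[ 0.81726261 -0.49227887  1.12487822] [ 0.51592234 -0.25242374  0.04568709] (array([-12.4,   2.6,   5.7]), array([-0.003, -0.001, -0.003])) (array([200.6,   1.8,   6. ]), array([-0.003, -0.001, -0.003]))
```

View pics/s5.png

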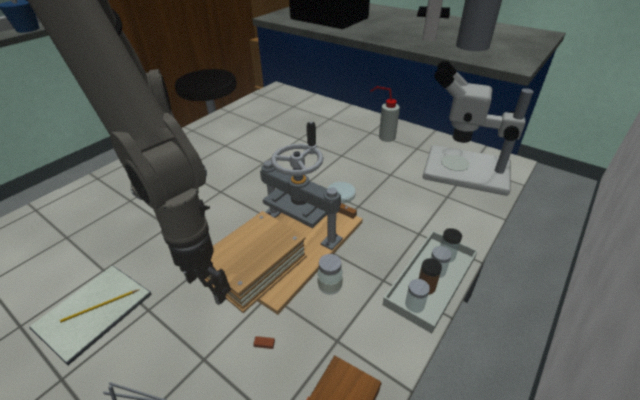

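The fingers are down behind the bundle's outer end (tip near (220,295)) with a clear path, so I'll push.

Call:
step_arm --pt "6 1 3 0 0 0 85" --pt "16 2 5 0 0 0 85" --pt "28 2 5 0 0 0 85" --pt "42 2 5 0 0 0 85" --pt "57 2 5 0 0 0 85" --pt "72 2 5 0 0 0 85" --pt "84 2 5 0 0 0 85" --pt "92 2 5 0 0 0 85"

```text
clock: 12.75
tcp_pos: [0.5184, -0.1605, 0.043]
orientation: [2.203, 2.236, -0.0]
contact_force: [0.3, -5.7, 2.8]
grip_width: 0.0848
gripper_force: 3.5
```

```bash
cat > b.py <<'E'
from h import *
f=cam('top'); w=cloud(f); im=f['image']; cv2.imwrite('pics/b%d.png'%(r.get_obs()['clock']*100),im[...,::-1])
v,u=np.mgrid[:400,:640]; hsv=cv2.cvtColor(im,cv2.COLOR_RGB2HSV); z=w[...,2]
m=((hsv[...,1]>60)&(z>.08)&(z<.105)&(u>225)&(u<440)&(v>165)&(v<300)).astype(np.uint8)
n,l,s,c=cv2.connectedComponentsWithStats(m); k=1+np.argmax(s[1:,4]); P=w[l==k][:,:2]-O
P=np.c_[P@PX,P@PY]*1000; print(cv2.minAreaRect(P.astype(np.float32)),P.min(0),P.max(0))
# side edges of the bundle in press frame
for sgn in(1,-1):
    xs=np.arange(np.percentile(P[:,0],5),np.percentile(P[:,0],95),5); e=[(sgn*P[abs(P[:,0]-x)<2.5,1]).max() for x in xs]
    q=np.polyfit(xs,np.array(e)*sgn,1); print('edge',q, 'deg',np.degrees(np.arctan(q[0])))
o=r.get_obs(); d=o['tcp_pos'][:2]-O; print(o['tcp_pos'],d@PX,d@PY,o['contact_force'])
E
python3 b.py
```

```text
((-118.14604187011719, 11.645339965820312), (194.552978515625, 150.59124755859375), 0.02686045691370964) [-215.45283922  -63.693941  ] [-20.90368796  86.92557809]
edge [-3.95039875e-04  8.56119122e+01] deg -0.022634116387944273
edge [-6.95366490e-03 -6.26693521e+01] deg -0.39840922960607467
[ 0.51842404 -0.15899127  0.04299543] -0.22425353441734006 -0.0016105239594982773 [ 0.22087588 -3.53224179  3.70800278]
```

Call:
step_arm --pt "5 1 0 0 0 0 85" --pt "10 2.5 0 0 0 0 85" --pt "15 4 0 0 0 0 85" --pt "21 5.5 0 0 0 0 85" --pt "27 7 0 0 0 0 85" --pt "33 8.5 0 0 0 0 85" --pt "38 9.5 0 0 0 0 85" --pt "42 10 0 0 0 0 85"

```text
clock: 13.6
tcp_pos: [0.5269, -0.1204, 0.0427]
orientation: [2.205, 2.235, -0.004]
contact_force: [-1.1, -8.1, 5.5]
grip_width: 0.0851
gripper_force: 3.8
```

```bash
python3 b.py
```

```text
((-115.44676971435547, 2.467132568359375), (150.2634735107422, 119.36016082763672), 89.931884765625) [-175.0944302  -72.6731499] [-55.67997559  77.59710777]
edge [-2.60144679e-04  7.64066526e+01] deg -0.014905191856037859
edge [-2.77150103e-03 -7.12515866e+01] deg -0.15879490513700256
[ 0.52707354 -0.11934074  0.04270646] -0.18475999108036817 -0.010950705748756463 [-0.84834136 -7.15638052  4.95084103]
```

Call:
step_arm --pt "6 0.5 0 0 0 0 85" --pt "14 1 0 0 0 0 85" --pt "23 1.5 0 0 0 0 85" --pt "32 2 0 0 0 0 85" --pt "41 2 0 0 0 0 85" --pt "50 2 0 0 0 0 85" --pt "56 2 0 0 0 0 85" --pt "60 2 0 0 0 0 85"

```text
clock: 14.45
tcp_pos: [0.5284, -0.0596, 0.0426]
orientation: [2.205, 2.235, -0.002]
contact_force: [-0.3, -6.9, 4.9]
grip_width: 0.085
gripper_force: 4.0
```

Call:
step_arm --pt "2 0 0 0 0 0 85" --pt "4 0 0 0 0 0 85" --pt "6 0 0 0 0 0 85" --pt "8 0 0 0 0 0 85" --pt "8 0 0 0 0 0 85"

```text
clock: 14.95
tcp_pos: [0.5283, -0.0519, 0.0427]
orientation: [2.205, 2.235, -0.002]
contact_force: [0.6, -6.5, 4.4]
grip_width: 0.0852
gripper_force: 3.4
```

```bash
python3 b.py
```

```text
((81.13630676269531, -0.26473236083984375), (45.50453567504883, 149.6227569580078), 0.49385300278663635) [ 57.83628154 -74.96264985] [103.43538809  74.72297323]
edge [-3.72870674e-02  7.58842773e+01] deg -2.1354023254654972
edge [-3.81891408e-02 -7.11972360e+01] deg -2.1870138144107587
[ 0.52826717 -0.05189665  0.04266235] -0.11734701313549634 -0.013321215265349214 [-1.27582494 -6.66931639  5.09154874]
```

Call:
step_arm --pt "1 0 0 0 0 0 85" --pt "2 0 0 0 0 0 85" --pt "3 0 0 0 0 0 85" --pt "3 0 0 0 0 0 85"

```text
clock: 15.4
tcp_pos: [0.5282, -0.0493, 0.0426]
orientation: [2.205, 2.235, -0.003]
contact_force: [0.0, -6.6, 5.2]
grip_width: 0.0847
gripper_force: 3.7
```

Call:
step_arm --pt "1 0 0 0 0 0 85" --pt "2 0 0 0 0 0 85" --pt "2 0 0 0 0 0 85"

```text
clock: 15.7
tcp_pos: [0.5282, -0.0486, 0.0427]
orientation: [2.205, 2.233, -0.004]
contact_force: [-0.2, -10.9, 5.0]
grip_width: 0.0849
gripper_force: 5.4
```

Call:
step_arm --pt "1 0 0 0 0 0 85" --pt "2 0 0 0 0 0 85" --pt "2 0 0 0 0 0 85" --pt "2 0 0 0 0 0 85"

```text
clock: 16.1
tcp_pos: [0.5282, -0.0486, 0.0427]
orientation: [2.205, 2.231, -0.006]
contact_force: [1.6, -14.9, 5.1]
grip_width: 0.0847
gripper_force: 7.8
```

Call:
step_arm --pt "-4 0 0 0 0 0 85" --pt "-20 0 0 0 0 0 85" --pt "-50 0 0 0 0 0 85" --pt "-85 0 -10 0 0 0 85" --pt "-110 0 -50 0 0 0 85" --pt "-130 0 -90 0 0 0 85" --pt "-140 0 -120 0 0 0 85" --pt "-140 0 -120 0 0 0 85"

```text
clock: 16.9
tcp_pos: [0.5327, -0.1848, 0.1664]
orientation: [2.203, 2.23, 0.006]
contact_force: [-0.0, 0.5, 0.2]
grip_width: 0.0845
gripper_force: 0.0
```

```bash
python3 b.py; python3 - <<'E'
from h import *
f=cam('side'); cv2.imwrite('pics/s6.png',f['image'][...,::-1]); w=cloud(f); im=f['image']
m=(im.max(-1)<55)&(w[...,2]>.25)&(w[...,2]<.32)&(np.hypot(w[...,0]-O[0],w[...,1]-O[1])<.08)
print(np.median(w[m],0))
T=np.load('top0.npy'); f=cam('top'); W=cloud(f); hsv=cv2.cvtColor(f['image'],cv2.COLOR_RGB2HSV)
m=(hsv[...,1]>60)&(W[...,2]>.08)&(W[...,2]<.105); P=W[m][:,:2]-O; P=np.c_[P@PX,P@PY]*1000; P=P[(abs(P[:,0])<115)&(abs(P[:,1])<100)]
print(cv2.minAreaRect(P.astype(np.float32)),P.min(0),P.max(0))
E
```

```text
((-79.65351104736328, 0.07147979736328125), (148.8296356201172, 47.88080978393555), 89.96317291259766) [-103.61459742  -74.34921275] [-55.6663943   74.50009217]
edge [-3.91106093e-02  7.05910083e+01] deg -2.239731320507225
edge [-3.91669982e-02 -7.65732144e+01] deg -2.242957224209136
[ 0.53137194 -0.18335107  0.16404722] -0.24883559256598092 -0.014131311775165788 [ 0.07898588  0.60709197 -0.33790382]
[0.51873316 0.11468071 0.28724941]
((1.5327377319335938, -0.18820953369140625), (210.08114624023438, 149.55020141601562), 0.05720554292201996) [-103.53228799  -74.86786503] [106.60252948  74.68591767]
```

View pics/s6.png

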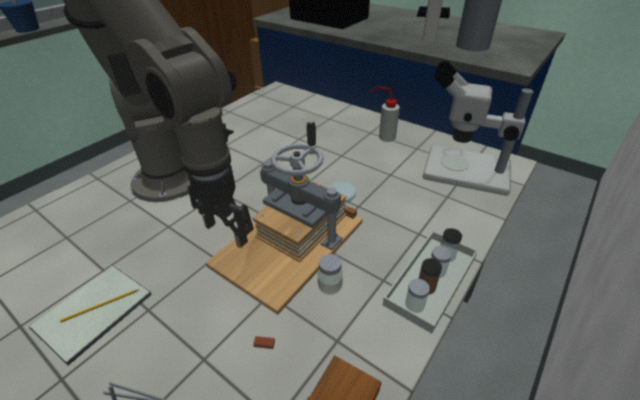

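The picture shows the bundle square and home under the platen around (293,222). The handle is still at (311,132) and the gripper is clear. The centre measures (1.5, -0.2) mm and the angle 0.06°.

```bash
python3 -c "
from bench import r
print(r.hand_in())"
```

```text
the job is handed in; nothing more can be done
None
```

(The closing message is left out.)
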